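# Shut the glue bottles in drying order

## Robot

A 6-joint arm with a two-finger parallel gripper is mounted at the origin on the work surface. World frame = base frame: x ahead of the robot, y to its left, z up, the work surface at z = 0. Lengths are in m, angles in degrees, forces in N, time in s.
With the tool pointing down it reaches from about 0.25 to 0.725 m from the base axis. Payload 9.7 kg.
Tool frame: the origin (TCP) lies midway between the tips of the shut fingers; the grasp point (between the pads) lies 19 mm behind it; x points along the fingers, y is the direction in which the jaws open and shut, and the axes are right-handed (so a half turn about x gives the same grasp; the last joint's range is limited). The gripper opens to 85 mm and grips with 20 to 120 N. Pads are 22 mm wide; open, the fingers measure 114 mm over their backs; the gripper's body (76 mm by 85 mm) begins 54 mm behind the grasp point. The pads swing forward as they close: fully open they stand 13 mm farther back than shut.
Start: joints at [-65.031, 4.979, 10.078, 95.1, 0, 90], TCP at [0.232, -0.499, 0.231] pointing down, gripper open.
Joint ranges: [-179.16, 179.16], [-48.56, 103.87], [-65.8, 70.77], [-126.05, 130.52], [-82.76, 87.17], [-180, 180]. Speed limits (degrees/s): [127.2, 127.2, 147.25, 180, 180, 180].

## Interface

Orientations are given as [roll, pitch, yaw] about the fixed x, y, z axes, in that order (R = Rz(yaw) Ry(pitch) Rx(roll)).
In Python, from workcell import bot, cams gives the robot as it stands.
- The arm moves only by the tool apply_moves, never from a script. Its argument "commands" is a list of rows, each a list of 5 numbers: the shift along the tool's x, y, z in m, then the turn about the tool's x in rad, then the opening, from -1 (shut) to 1 (fully open). In form: [[tx, ty, tz, roll, hand], ...]. A call has 1 to 12 rows; each row is the pose to reach, as a shift and turn from the pose measured when the call began, along the tool's axes at that moment; what a row does not reach only later rows make up. A row lasts 1/10 s, in which the tool goes at most 50 mm and 8.59 degrees, less where a joint would pass 70% of its speed; a pose out of reach is approached as far as the arm can. A call with a gripper value outside its range is refused whole. The fingers move at their own pace and stop on an object; "newtons" is the grip in N (left out, the last holds). Time passes only in rows, so rows that repeat a pose let the fingers close. It gives the time, the measured TCP pose, the force and the opening at its end, in the units of the state.
- bot.get_obs(): the state, without advancing time (a new reading comes with each control period).
- cams.camera(name): name is "scene" or "side" or "wrist"; returns a dict with "frame" (480x640x3 uint8, blue, green, red), "depth" (480x640 float32, m along the optical axis (not along the pixel's ray), 0 where there is no reading), "camera_matrix" (3x3 intrinsics, pixels), "R" (3x3) and "t" (3): a world point X has camera coordinates R X + t; the wrist camera has in their place "mount" (4x4, takes a point from camera to tool coordinates, whose origin is the TCP and whose axes are the tool frame's). Camera axes: x right, y down, z forward; pixel columns grow to the right and rows downward; lengths in m; the calibration is good to about 2 mm. A picture is of the moment at which its call begins: read the wrist's pose just before it.
- bot.job_done(): hands the job in, once; it reports no verdict.
Trained networks look in the newest picture that a camera, given by its name, has taken for a name from the list of things; names that differ only in an ending like _2 or _b are one class to them, and where a whole thing is asked for, a point or a joint stands for the part that bears it (a point fixed in the world has none). Each returns a list of dicts, best first, with "confidence" (0 to 1); they miss things now and then, are a little off and sometimes report something else, mostly with a low value. They report only what shows in the picture. A call takes as long as a camera call.
- cams.spot_in(name, camera): "rect" ([left, top, right, bottom] in pixels, round what is visible of it).
The state is a dict: "time": time; "q": joint angles; "qd": joint speeds; "joint_efforts": joint torques, N m; "ee_pos": TCP position; "tcp_rot": TCP orientation; "wrist_force": force on the tool from outside, world axes, zero at the start; "torque": the same for the moment, N m; "opening": finger opening in m.
Only numpy, scipy, OpenCV 4.12 (cv2) and the standard library are available. Lean on these libraries where they do the work, as an engineer would, in place of code of your own. Each camera call takes 0.05 s, during which the arm holds its last target. There are 200 camera calls.

## Task

Three of the glue bottles are finished with and will dry out: shut them by pressing their raised caps fully down with a light push from above, the red cap first (it dries fastest), then the yellow, then the blue. Leave the green cap raised, since that glue is still in use. Do not pick up, tip or shift any bottle or anything else on the table.

Things in the scene. Friction and masses are not known exactly. Their poses are not given: they have to be found in the camera images.
- red_cap_top (a point): the spot to press: top centre of the soft red rubber dome on the red cap of the red-labelled white glue bottle. The dome (20 mm across) stands 9 mm above the hard cap (20 mm tall, 26 mm across) and yields about 1 mm per 2 N, springing back. The point moves with dome and cap: 123 mm above the table with the cap fully raised, 115 mm with it fully down and the dome free.
- red_cap (a joint): how far the red cap is pushed down on its nozzle, m: 0 fully raised (open; starts at 0 to 0.0015), 0.008 fully down (shut). It slides straight down against about 3 N of friction, has no spring, stays where it is left, and stops at 0.008; only the dome yields after that.
- red_bottle: the red-labelled white glue bottle, loose, round and upright, 54 mm in diameter, shoulder narrowing to a neck 78 mm up, about 0.2 kg; origin at the centre of its underside, z up its axis.
- yellow_cap_top (a point): the spot to press: top centre of the soft yellow rubber dome on the yellow cap of the yellow-labelled amber glue bottle. The dome (20 mm across) stands 9 mm above the hard cap (20 mm tall, 26 mm across) and yields about 1 mm per 2 N, springing back. The point moves with dome and cap: 143 mm above the table with the cap fully raised, 135 mm with it fully down and the dome free.
- yellow_cap (a joint): how far the yellow cap is pushed down on its nozzle, m: 0 fully raised (open; starts at 0 to 0.0015), 0.008 fully down (shut). It slides straight down against about 3 N of friction, has no spring, stays where it is left, and stops at 0.008; only the dome yields after that.
- yellow_bottle: the yellow-labelled amber glue bottle, loose, round and upright, 60 mm in diameter, shoulder narrowing to a neck 98 mm up, about 0.2 kg; origin at the centre of its underside, z up its axis.
- blue_cap_top (a point): the spot to press: top centre of the soft blue rubber dome on the blue cap of the blue-labelled white glue bottle. The dome (20 mm across) stands 9 mm above the hard cap (20 mm tall, 26 mm across) and yields about 1 mm per 2 N, springing back. The point moves with dome and cap: 133 mm above the table with the cap fully raised, 125 mm with it fully down and the dome free.
- blue_cap (a joint): how far the blue cap is pushed down on its nozzle, m: 0 fully raised (open; starts at 0 to 0.0015), 0.008 fully down (shut). It slides straight down against about 3 N of friction, has no spring, stays where it is left, and stops at 0.008; only the dome yields after that.
- blue_bottle: the blue-labelled white glue bottle, loose, round and upright, 58 mm in diameter, shoulder narrowing to a neck 88 mm up, about 0.2 kg; origin at the centre of its underside, z up its axis.
- green_cap_top (a point): the spot to press: top centre of the soft green rubber dome on the green cap of the green-labelled white glue bottle. The dome (20 mm across) stands 9 mm above the hard cap (20 mm tall, 26 mm across) and yields about 1 mm per 2 N, springing back. The point moves with dome and cap: 135 mm above the table with the cap fully raised, 127 mm with it fully down and the dome free.
- green_cap (a joint): how far the green cap is pushed down on its nozzle, m: 0 fully raised (open; starts at 0 to 0.0015), 0.008 fully down (shut). It slides straight down against about 3 N of friction, has no spring, stays where it is left, and stops at 0.008; only the dome yields after that.
- green_bottle: the green-labelled white glue bottle, loose, round and upright, 56 mm in diameter, shoulder narrowing to a neck 90 mm up, about 0.2 kg; origin at the centre of its underside, z up its axis. It stays open.
- spray_can: red spray can with black cap, loose, 60 mm diameter, 191 mm tall, beyond the bottles; origin at the centre of its underside. A bystander.
- stapler: blue and black stapler, loose, 135 x 34 mm, about 55 mm tall, long along its x; origin at the centre of its underside. A bystander.
- tape_roll: amber roll of tape lying flat, loose, 80 mm across, 19 mm tall; origin at the centre of its underside. A bystander.
- eraser: white and blue eraser, loose, 46 x 22 x 13 mm; origin at the centre of its underside. A bystander.
- marker: black marker with orange cap, loose, lying, 130 mm long along its x, 16 mm thick; origin at the centre of its underside. A bystander.

How it is judged:
By the outcome, as a careful person would: the job done as asked, in the order asked, and still so for the second after the job is handed in, with the robot touching nothing.
It also fails if it takes over 61 s, if anything falls off the work surface, if the arm or the gripper's body presses on something with over 40 N, if the wrist force passes 120 N, or if a joint passes its speed limit or range.

## Working session

There is one attempt and no reset: what is moved stays moved. The work goes in short steps, Python scripts to look and compute and a tool call to move; the robot and the scene stay as the last step left them, time stands still between calls to the robot, and variables do not carry over. Pictures are saved under pics/ and viewed, about 8 in all and at most 12, crops included, and the job is handed in when it is done.

Besides the shell and the picture viewer there is one more tool, called after ">>>" as name(argument=value, ...) on one line, values as JSON. apply_moves: Moves the arm, as the interface text tells. Its arguments: {"type":"object","properties":{"commands":{"type":"array"},"newtons":{"type":"number"}},"required":["commands"]}

```bash
mkdir -p pics; cat > h.py <<'E'
import numpy as np, cv2
from workcell import bot, cams
def world(c,u,v,d):
    K=c["camera_matrix"]; p=np.array([(u-K[0,2])/K[0,0]*d,(v-K[1,2])/K[1,1]*d,d])
    return c["R"].T@(p-c["t"])
def cloud(c):
    d=c["depth"]; v,u=np.mgrid[:480,:640]; K=c["camera_matrix"]
    P=np.stack([(u-K[0,2])/K[0,0]*d,(v-K[1,2])/K[1,1]*d,d],-1)
    return (P-c["t"])@c["R"]
E
python3 - <<'E'
from h import *
o=bot.get_obs();print(o["time"],o["ee_pos"],o["tcp_rot"],o["opening"],o["wrist_force"])
ims=[]
for n in["scene","side"]:
    c=cams.camera(n);ims.append(c["frame"]);cv2.imwrite(f"pics/{n}0.png",c["frame"]);W=cloud(c)
    print(n,"cam at",-c["R"].T@c["t"])
    for k in["red","yellow","blue","green"]:
        for what in [k+"_cap_top",k+"_bottle"]:
            for r in cams.spot_in(what,n)[:2]:
                l,t,rr,b=[int(x) for x in r["rect"]]
                P=W[t:b,l:rr].reshape(-1,3);dd=c["depth"][t:b,l:rr].ravel();P=P[dd>0]
                print(what,r["rect"],round(r["confidence"],2),np.median(P,0).round(3), P[:,2].max().round(3))
E
```

```text
0.0 [ 0.23207348 -0.49839943  0.23057908] [-91.18799474  89.92398091 113.78109217] 0.08533954694321033 [-0.13073241 -0.6899182   0.82706465]
scene cam at [1.19200133 0.22071522 1.03544109]
red_bottle [303.5, 210.9, 331.5, 258.6] 0.82 [ 0.614 -0.063  0.052] 0.127
yellow_bottle [377.6, 170.8, 410.9, 227.3] 0.82 [0.474 0.041 0.047] 0.147
yellow_bottle [313.9, 215.1, 324.4, 223.9] 0.7 [ 0.611 -0.059  0.12 ] 0.127
blue_cap_top [444.9, 263.7, 457.9, 272.3] 0.68 [0.614 0.197 0.132] 0.138
blue_bottle [423.7, 263.1, 463.2, 314.0] 0.56 [0.62  0.198 0.041] 0.138
green_cap_top [258.6, 134.9, 266.3, 146.1] 0.46 [ 0.494 -0.242  0.132] 0.14
green_bottle [251.9, 137.9, 278.6, 189.8] 0.86 [ 0.501 -0.239  0.052] 0.14
side cam at [ 0.49924599 -0.58347745  0.62613103]
red_cap_top [301.1, 265.9, 312.6, 274.5] 0.55 [ 0.602 -0.06   0.121] 0.125
red_cap_top [290.3, 267.1, 327.4, 328.8] 0.27 [ 0.601 -0.071  0.036] 0.125
red_bottle [290.2, 267.9, 326.6, 329.7] 0.86 [ 0.6   -0.072  0.037] 0.125
yellow_cap_top [227.1, 366.3, 276.1, 445.2] 0.74 [ 0.487 -0.252  0.041] 0.137
yellow_cap_top [210.1, 228.8, 219.8, 236.3] 0.68 [0.461 0.04  0.142] 0.144
yellow_bottle [205.2, 230.1, 241.5, 299.8] 0.69 [0.467 0.031 0.047] 0.144
blue_bottle [272.1, 173.7, 301.7, 238.2] 0.97 [0.609 0.189 0.032] 0.135
blue_bottle [281.7, 174.2, 289.2, 185.3] 0.2 [0.609 0.195 0.129] 0.135
green_cap_top [239.9, 369.0, 258.6, 387.1] 0.73 [ 0.488 -0.248  0.128] 0.137
green_bottle [232.2, 367.9, 277.9, 445.6] 0.61 [ 0.491 -0.253  0.05 ] 0.137
```

View pics/scene0.png

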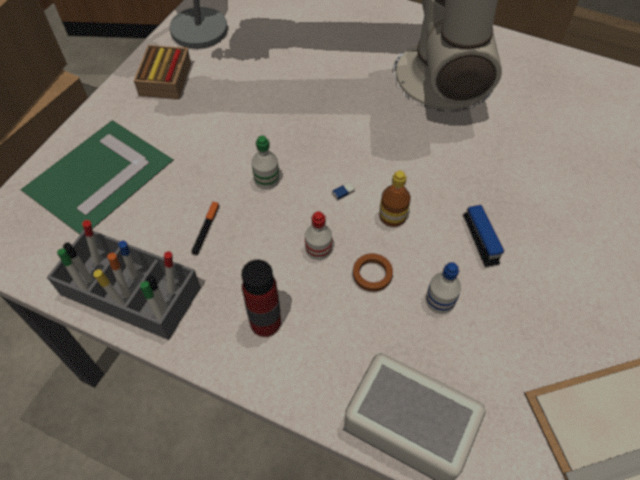

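View pics/side0.png

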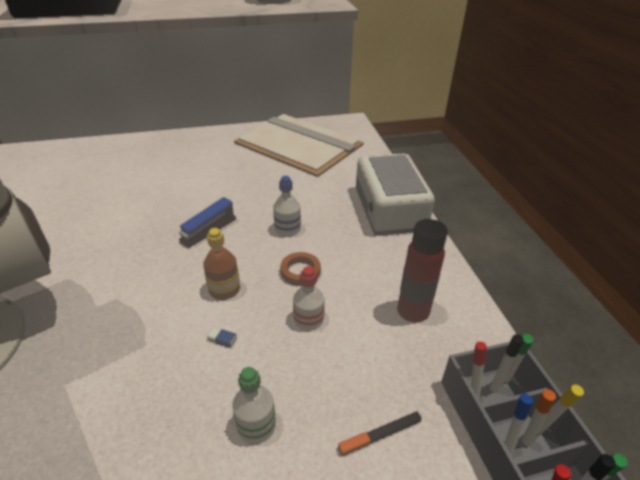

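```bash
cat >> h.py <<'E'
from scipy.spatial.transform import Rotation as Ro
H=dict(red=.123,yellow=.143,blue=.133,green=.135)
def Rt(o): return Ro.from_euler("xyz",o["tcp_rot"],degrees=True).as_matrix()
def shift(o,p): return Rt(o).T@(np.array(p)-o["ee_pos"])
E
python3 - <<'E'
from h import *
o=bot.get_obs();print(Rt(o).round(3))
G=dict(red=(.605,-.06),yellow=(.467,.04),blue=(.612,.196),green=(.49,-.246))
for n in["scene","side"]:
    c=cams.camera(n);W=cloud(c);ok=c["depth"]>0
    C=-c["R"].T@c["t"]
    for k,g in G.items():
        m=ok&(np.hypot(W[...,0]-g[0],W[...,1]-g[1])<.03)
        m&=W[...,2]>H[k]-.029
        P=W[m];z=P[:,2].max();T=P[P[:,2]>z-.005]
        # ray: cap pixel centroid (mean of extents) intersect mid-cap height
        v,u=np.nonzero(m);pu,pv=(u.min()+u.max())/2,(v.min()+v.max())/2
        d=world(c,pu,pv,1.)-C;s=(H[k]-.015-C[2])/d[2];
        print(n,k,len(P),z.round(4),T.mean(0).round(4),"ray",(C+s*d).round(4))
    m=ok&(W[...,2]>.16)&(W[...,2]<.2)&(W[...,0]>.55)&(W[...,0]<.9)&(abs(W[...,1])<.3)
    print("can",W[m].mean(0),W[m].min(0),W[m].max(0))
    for x in[cams.spot_in("spray_can",n)]: print([(r["rect"],r["confidence"]) for r in x])
E
```

```text
[[ 0.     0.422 -0.907]
 [-0.    -0.907 -0.422]
 [-1.     0.     0.   ]]
scene red 216 0.1277 [ 0.6055 -0.0633  0.1243] ray [ 0.6058 -0.0621  0.108 ]
scene yellow 203 0.1464 [0.465  0.0432 0.1438] ray [0.4638 0.0441 0.128 ]
scene blue 237 0.1384 [0.6126 0.2    0.135 ] ray [0.6123 0.2004 0.118 ]
scene green 190 0.1403 [ 0.4934 -0.2409  0.1368] ray [ 0.4908 -0.2425  0.12  ]
can [ 0.80044874 -0.07809382  0.18765322] [ 0.76988273 -0.10684739  0.16003306] [ 0.8218178  -0.05507654  0.19656154]
[([239.7, 257.9, 283.9, 337.7], 0.58)]
side red 297 0.1244 [ 0.6024 -0.0647  0.122 ] ray [ 0.6022 -0.0641  0.108 ]
side yellow 278 0.1446 [0.4611 0.0414 0.1419] ray [0.4619 0.0409 0.128 ]
side blue 195 0.1361 [0.6091 0.1982 0.1332] ray [0.6094 0.2013 0.118 ]
side green 478 0.1363 [ 0.4891 -0.2437  0.1338] ray [ 0.4891 -0.2444  0.12  ]
can [ 0.7878842  -0.09145699  0.18359858] [ 0.76682448 -0.10923433  0.16013808] [ 0.81842543 -0.05701523  0.1937171 ]
[([396.8, 214.7, 449.0, 322.9], 0.78)]
```

>>> apply_moves(commands=[[0,-0.238,-0.521,-1.03,-1],[0,-0.238,-0.521,-1.03,-1],[0,-0.238,-0.521,-1.03,-1],[0,-0.238,-0.521,-1.03,-1],[0,-0.238,-0.521,-1.03,-1],[0,-0.238,-0.521,-1.03,-1],[0,-0.238,-0.521,-1.03,-1],[0,-0.238,-0.521,-1.03,-1],[0,-0.238,-0.521,-1.03,-1],[0,-0.238,-0.521,-1.03,-1],[0,-0.238,-0.521,-1.03,-1],[0,-0.238,-0.521,-1.03,-1]])

```text
time: 2.3
ee_pos: [0.6058, -0.0596, 0.2305]
tcp_rot: [-143.2, 90.0, 120.9]
wrist_force: [-0.3, -0.4, -0.4]
opening: -0.0
```

>>> apply_moves(commands=[[0,0,0,0,-1],[0,0,0,0,-1],[0,0,0,0,-1],[0,0,0,0,-1]])

```text
time: 2.7
ee_pos: [0.6052, -0.0607, 0.2309]
tcp_rot: [175.1, 90.0, 79.2]
wrist_force: [-0.1, -0.6, 0.5]
opening: -0.0002
```

```bash
cat >> h.py <<'E'
def look(k,p,tag):
    o=bot.get_obs();c=cams.camera("wrist");cv2.imwrite(f"pics/{tag}.png",c["frame"])
    M=c["mount"];R=Rt(o);A=R@M[:3,:3];C=R@M[:3,3]+o["ee_pos"]
    c["R"]=A.T;c["t"]=-A.T@C;W=cloud(c)
    m=(c["depth"]>0)&(np.hypot(W[...,0]-p[0],W[...,1]-p[1])<.025)&(W[...,2]>H[k]-.034)&(W[...,2]<H[k]+.012)
    print("t",o["time"],"tcp",o["ee_pos"],"rot",o["tcp_rot"],"q",o["q"].round(1),"F",o["wrist_force"].round(2),"cam",C.round(3))
    if m.sum()>20:
        P=W[m];z=np.percentile(P[:,2],99);T=P[P[:,2]>z-.004];v,u=np.nonzero(m)
        d=world(c,(u.min()+u.max())/2,(v.min()+v.max())/2,1.)-C;s=(H[k]-.02-C[2])/d[2]
        print(k,len(P),"top",z.round(4),T.mean(0).round(4),"ray",(C+s*d).round(4),[u.min(),u.max(),v.min(),v.max()])
    for r in cams.spot_in(k+"_cap_top","wrist")[:2]:
        l,t,q,b=r["rect"];d=world(c,(l+q)/2,(t+b)/2,1.)-C;s=(H[k]-.008-C[2])/d[2];print(r,(C+s*d).round(4))
    return o
E
python3 - <<'E'
from h import *
o=look("red",(.604,-.063),"w1");print(shift(o,(.604,-.063,.23)).round(4))
E
```

```text
t 2.7 tcp [ 0.60524076 -0.06071828  0.23094905] rot [175.11210563  89.97709333  79.16290602] q [-5.7 13.3 19.4 96.1  0.  90.2] F [-0.09 -0.59  0.54] cam [0.612 0.007 0.373]
red 994 top 0.1227 [ 0.602  -0.0618  0.1211] ray [ 0.6018 -0.0627  0.103 ] [np.int64(299), np.int64(333), np.int64(211), np.int64(248)]
{'rect': [304.8, 220.1, 326.8, 248.1], 'confidence': 0.78} [ 0.6017 -0.0633  0.115 ]
[ 0.0009 -0.001   0.0024]
```

View pics/w1.png

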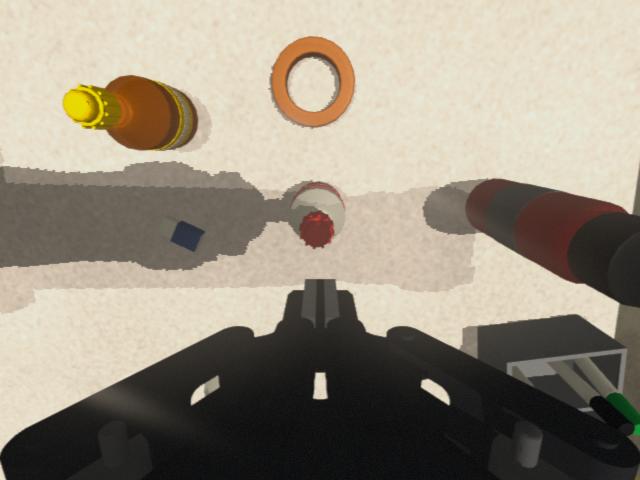

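>>> apply_moves(commands=[[0.03,-0.003,0.002,0,-1],[0.06,-0.003,0.002,0,-1],[0.08,-0.003,0.002,0,-1],[0.09,-0.003,0.002,0,-1],[0.095,-0.003,0.002,0,-1],[0.098,-0.003,0.002,0,-1],[0.098,-0.003,0.002,0,-1],[0.098,-0.003,0.002,0,-1]])

```text
time: 3.6
ee_pos: [0.6027, -0.0623, 0.134]
tcp_rot: [106.2, 89.9, 10.3]
wrist_force: [-0.1, -0.2, 0.2]
opening: -0.0003
```

```bash
python3 - <<'E'
from h import *
o=look("red",(.602,-.0625),"w2");print(shift(o,(.602,-.0625,.112)).round(4))
E
```

```text
t 3.6 tcp [ 0.60266817 -0.06225108  0.13397495] rot [106.21932976  89.90143675  10.27767335] q [-5.9 11.7  6.8 85.   0.  90. ] F [-0.1  -0.19  0.23] cam [0.61  0.006 0.276]
red 1720 top 0.1221 [ 0.6025 -0.0572  0.1205] ray [ 0.6025 -0.0594  0.103 ] [np.int64(292), np.int64(346), np.int64(243), np.int64(289)]
{'rect': [301.1, 260.5, 339.1, 289.4], 'confidence': 0.73} [ 0.6031 -0.0597  0.115 ]
[ 0.022  -0.0007  0.0003]
```

View pics/w2.png

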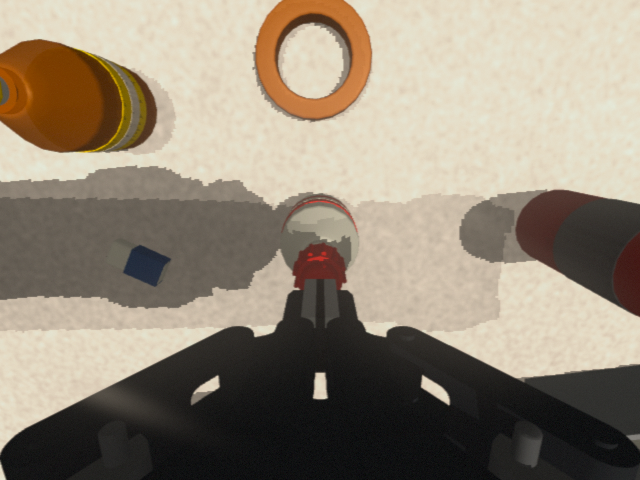

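>>> apply_moves(commands=[[0.006,0,0,0,-1],[0.009,0,0,0,-1],[0.012,0,0,0,-1],[0.015,0,0,0,-1],[0.018,0,0,0,-1],[0.02,0,0,0,-1],[0.022,0,0,0,-1],[0.022,0,0,0,-1],[0.022,0,0,0,-1]])

```text
time: 4.6
ee_pos: [0.6028, -0.0622, 0.1122]
tcp_rot: [103.8, 89.9, 7.8]
wrist_force: [-0.9, 0.6, 5.4]
opening: 0.0
```

>>> apply_moves(commands=[[0.001,0,0,0,-1],[0.001,0,0,0,-1],[0.001,0,0,0,-1]])

```text
time: 4.9
ee_pos: [0.603, -0.0622, 0.1119]
tcp_rot: [99.4, 89.8, 3.5]
wrist_force: [-1.6, 0.6, 6.7]
opening: 0.0002
```

>>> apply_moves(commands=[[-0.005,0,0,0,-1],[-0.015,0,0,0,-1],[-0.035,0,0,0,-1],[-0.065,0,0,0,-1],[-0.095,0,0,0,-1],[-0.118,0,0,0,-1],[-0.118,0,0,0,-1],[-0.118,0,0,0,-1],[-0.118,0,0,0,-1]])

```text
time: 5.8
ee_pos: [0.6023, -0.0622, 0.2288]
tcp_rot: [106.9, 89.9, 10.9]
wrist_force: [0.8, 0.2, 0.0]
opening: 0.0001
```

```bash
python3 - <<'E'
from h import *
o=look("red",(.602,-.0625),"w3");print(shift(o,(.463,.042,.23)).round(4))
E
```

```text
t 5.8 tcp [ 0.60234946 -0.06223127  0.22881645] rot [106.86700878  89.90572491  10.92944408] q [-5.9 12.7 18.5 95.7  0.  90. ] F [0.82 0.18 0.01] cam [0.609 0.006 0.371]
red 949 top 0.1156 [ 0.6021 -0.0618  0.1139] ray [ 0.6019 -0.0611  0.103 ] [np.int64(302), np.int64(336), np.int64(208), np.int64(244)]
{'rect': [307.0, 218.2, 332.8, 243.4], 'confidence': 0.66} [ 0.6025 -0.0619  0.115 ]
[-0.0014 -0.1494 -0.0893]
```

>>> apply_moves(commands=[[0,-0.03,-0.018,0,-1],[0,-0.075,-0.045,0,-1],[0,-0.115,-0.069,0,-1],[0,-0.14,-0.084,0,-1],[0,-0.149,-0.089,0,-1],[0,-0.149,-0.089,0,-1],[0,-0.149,-0.089,0,-1],[0,-0.149,-0.089,0,-1]])

```text
time: 6.7
ee_pos: [0.464, 0.0411, 0.228]
tcp_rot: [108.7, 90.0, 12.7]
wrist_force: [-0.5, 0.4, 0.1]
opening: -0.0002
```

```bash
python3 - <<'E'
from h import *
o=look("yellow",(.463,.042),"w4");print(shift(o,(.463,.042,.154)).round(4)); print(Rt(o).round(3))
E
```

```text
t 6.7 tcp [0.46404674 0.04109656 0.22804834] rot [108.70584283  89.96745538  12.71661825] q [  5.1  -6.6  -1.7  94.8   0.  101. ] F [-0.54  0.36  0.12] cam [0.471 0.109 0.37 ]
yellow 1183 top 0.1427 [0.4604 0.0444 0.141 ] ray [0.4599 0.0436 0.123 ] [np.int64(295), np.int64(333), np.int64(211), np.int64(252)]
{'rect': [302.4, 223.8, 329.4, 250.4], 'confidence': 0.62} [0.4614 0.0426 0.135 ]
{'rect': [468.1, 301.7, 506.8, 341.3], 'confidence': 0.27} [ 0.5844 -0.0376  0.135 ]
[ 0.074  -0.0012 -0.0008]
[[ 0.001  0.995 -0.104]
 [ 0.    -0.104 -0.995]
 [-1.     0.001 -0.   ]]
```

>>> apply_moves(commands=[[0.02,-0.003,-0.002,0,-1],[0.05,-0.003,-0.002,0,-1],[0.068,-0.003,-0.002,0,-1],[0.074,-0.003,-0.002,0,-1],[0.077,-0.003,-0.002,0,-1],[0.077,-0.003,-0.002,0,-1],[0.077,-0.003,-0.002,0,-1]])

```text
time: 7.5
ee_pos: [0.4617, 0.0434, 0.152]
tcp_rot: [107.0, 89.9, 11.0]
wrist_force: [-0.6, 0.2, -0.1]
opening: -0.0001
```

```bash
python3 - <<'E'
from h import *
o=look("yellow",(.461,.043),"w5");print(shift(o,(.461,.043,.132)).round(4))
E
```

```text
t 7.5 tcp [0.46171074 0.04340674 0.15204882] rot [106.98310434  89.90017096  10.9746813 ] q [  5.4  -7.8 -11.2  86.5   0.  101.4] F [-0.62  0.23 -0.05] cam [0.469 0.111 0.294]
yellow 1749 top 0.142 [0.4604 0.0493 0.1404] ray [0.4611 0.0471 0.123 ] [np.int64(291), np.int64(345), np.int64(243), np.int64(289)]
{'rect': [296.5, 261.7, 336.5, 287.3], 'confidence': 0.78} [0.4604 0.0472 0.135 ]
{'rect': [273.1, 183.9, 361.8, 288.1], 'confidence': 0.62} [0.463  0.0669 0.135 ]
[ 0.02   -0.0007  0.0005]
```

View pics/w5.png

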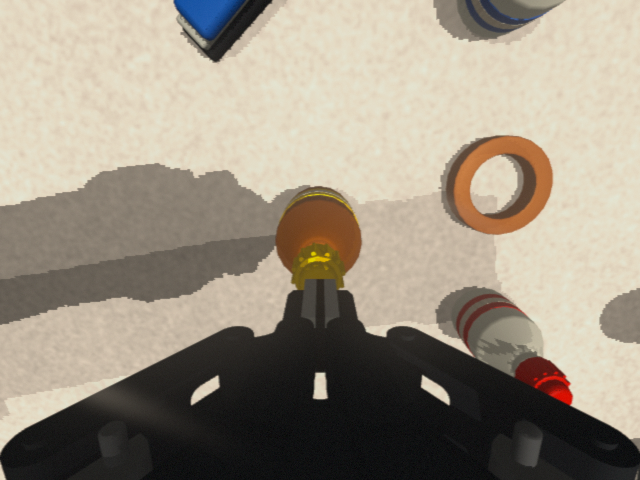

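The yellow dome (about 318,262) sits directly in front of and below the fingertips (320,285). Red stands undisturbed at (500,340). Pressing yellow.

>>> apply_moves(commands=[[0.004,-0.001,0,0,-1],[0.007,-0.001,0,0,-1],[0.01,-0.001,0,0,-1],[0.013,-0.001,0,0,-1],[0.016,-0.001,0,0,-1],[0.018,-0.001,0,0,-1],[0.02,-0.001,0,0,-1],[0.0205,-0.001,0,0,-1],[0.021,-0.001,0,0,-1],[0.021,-0.001,0,0,-1]])

```text
time: 8.6
ee_pos: [0.4608, 0.0436, 0.1314]
tcp_rot: [105.6, 89.9, 9.6]
wrist_force: [-1.8, -0.4, 7.7]
opening: 0.0004
```

>>> apply_moves(commands=[[-0.005,0,0,0,-1],[-0.015,0,0,0,-1],[-0.035,0,0,0,-1],[-0.065,0,0,0,-1],[-0.09,0,0,0,-1],[-0.098,0,0,0,-1],[-0.098,0,0,0,-1],[-0.098,0,0,0,-1]])

```text
time: 9.4
ee_pos: [0.4604, 0.0436, 0.2284]
tcp_rot: [109.6, 89.9, 13.6]
wrist_force: [-0.9, 0.8, -0.7]
opening: 0.0001
```

```bash
python3 - <<'E'
from h import *
o=look("yellow",(.461,.043),"w6");print(shift(o,(.610,.200,.23)).round(4))
E
```

```text
t 9.4 tcp [0.46042291 0.0435655  0.22839528] rot [109.55766214  89.92375685  13.56024532] q [  5.4  -7.1  -2.1  94.9   0.  101.4] F [-0.86  0.76 -0.73] cam [0.467 0.112 0.37 ]
yellow 1100 top 0.1355 [0.4604 0.0446 0.1339] ray [0.4604 0.0452 0.123 ] [np.int64(301), np.int64(338), np.int64(212), np.int64(252)]
{'rect': [306.2, 223.4, 331.2, 248.6], 'confidence': 0.82} [0.4599 0.0456 0.135 ]
{'rect': [589.8, 258.8, 638.6, 324.4], 'confidence': 0.29} [ 0.6743 -0.0202  0.135 ]
[-0.0014  0.1324 -0.1712]
```

Yellow top is at 0.1355, so it is shut. Next is blue.

>>> apply_moves(commands=[[0,0.023,-0.03,0,-1],[0,0.053,-0.068,0,-1],[0,0.083,-0.107,0,-1],[0,0.11,-0.142,0,-1],[0,0.126,-0.163,0,-1],[0,0.132,-0.171,0,-1],[0,0.132,-0.171,0,-1],[0,0.132,-0.171,0,-1],[0,0.132,-0.171,0,-1]])

```text
time: 10.4
ee_pos: [0.6087, 0.1988, 0.2288]
tcp_rot: [109.6, 89.9, 13.6]
wrist_force: [0.2, 0.3, 0.4]
opening: -0.0001
```

```bash
python3 - <<'E'
from h import *
o=look("blue",(.610,.2),"w7");print(shift(o,(.610,.2,.142)).round(4)); print(Rt(o).round(3))
E
```

```text
t 10.4 tcp [0.60871302 0.19875081 0.22875692] rot [109.60529869  89.94889389  13.55509   ] q [ 18.1  17.9  24.8  96.9  -0.  114.1] F [0.21 0.31 0.38] cam [0.616 0.267 0.371]
blue 1095 top 0.1335 [0.6084 0.2011 0.1319] ray [0.6082 0.2    0.113 ] [np.int64(301), np.int64(337), np.int64(209), np.int64(249)]
{'rect': [309.2, 220.4, 333.5, 246.3], 'confidence': 0.86} [0.61   0.1997 0.125 ]
[ 0.0868  0.0011 -0.0014]
[[ 0.001  0.994 -0.105]
 [ 0.    -0.105 -0.994]
 [-1.     0.001 -0.   ]]
```

>>> apply_moves(commands=[[0.02,0,-0.001,0,-1],[0.05,0,-0.001,0,-1],[0.075,0,-0.001,0,-1],[0.084,0,-0.001,0,-1],[0.087,0,-0.001,0,-1],[0.087,0,-0.001,0,-1],[0.087,0,-0.001,0,-1]])

```text
time: 11.2
ee_pos: [0.6096, 0.2, 0.1437]
tcp_rot: [114.7, 89.8, 18.7]
wrist_force: [0.1, 1.0, -0.2]
opening: 0.0005
```

```bash
python3 - <<'E'
from h import *
o=look("blue",(.609,.2),"w8");print(shift(o,(.609,.2,.1215)).round(4))
E
```

```text
t 11.2 tcp [0.60963186 0.20004495 0.14365353] rot [114.73579172  89.79310117  18.67946033] q [ 18.2  16.6  13.8  87.    0.  114.2] F [ 0.14  0.98 -0.19] cam [0.616 0.268 0.286]
blue 1750 top 0.133 [0.6082 0.2058 0.1313] ray [0.6085 0.2035 0.113 ] [np.int64(290), np.int64(344), np.int64(242), np.int64(289)]
{'rect': [297.1, 259.7, 338.3, 290.1], 'confidence': 0.96} [0.6089 0.2029 0.125 ]
[ 0.0222 -0.0007  0.0001]
```

>>> apply_moves(commands=[[0.005,-0.001,0,0,-1],[0.008,-0.001,0,0,-1],[0.011,-0.001,0,0,-1],[0.014,-0.001,0,0,-1],[0.017,-0.001,0,0,-1],[0.019,-0.001,0,0,-1],[0.021,-0.001,0,0,-1],[0.0225,-0.001,0,0,-1],[0.0225,-0.001,0,0,-1],[0.0225,-0.001,0,0,-1]])

```text
time: 12.3
ee_pos: [0.6089, 0.2003, 0.1216]
tcp_rot: [114.5, 89.7, 18.5]
wrist_force: [-2.2, -0.9, 7.4]
opening: 0.0002
```

>>> apply_moves(commands=[[-0.005,0,0,0,-1],[-0.015,0,0,0,-1],[-0.035,0,0,0,-1],[-0.065,0,0,0,-1],[-0.095,0,0,0,-1],[-0.108,0,0,0,-1],[-0.108,0,0,0,-1],[-0.108,0,0,0,-1]])

```text
time: 13.1
ee_pos: [0.6085, 0.2001, 0.2291]
tcp_rot: [114.6, 89.8, 18.6]
wrist_force: [0.6, 0.1, 0.1]
opening: 0.0003
```

```bash
python3 - <<'E'
from h import *
o=look("blue",(.609,.2),"w9")
G=dict(red=(.602,-.062),yellow=(.461,.044),blue=(.609,.2),green=(.49,-.244))
for n in["scene","side"]:
    c=cams.camera(n);W=cloud(c);cv2.imwrite(f"pics/{n}9.png",c["frame"])
    for k,g in G.items():
        m=(c["depth"]>0)&(np.hypot(W[...,0]-g[0],W[...,1]-g[1])<.03)&(W[...,2]>H[k]-.029)&(W[...,2]<H[k]+.02)
        if m.sum():
            P=W[m];z=P[:,2].max();print(n,k,z.round(4),P[P[:,2]>z-.005].mean(0).round(4))
E
```

```text
t 13.1 tcp [0.60849561 0.20013927 0.2290953 ] rot [114.63043625  89.7663194   18.57635614] q [ 18.2  17.8  24.7  96.7   0.  114.3] F [0.58 0.09 0.11] cam [0.615 0.268 0.371]
blue 1022 top 0.1256 [0.6083 0.201  0.1239] ray [0.6084 0.2023 0.113 ] [np.int64(301), np.int64(337), np.int64(209), np.int64(247)]
{'rect': [308.0, 220.9, 332.9, 246.0], 'confidence': 0.9} [0.6094 0.2011 0.125 ]
scene red 0.1193 [ 0.6063 -0.0621  0.1162]
scene yellow 0.1409 [0.4649 0.0439 0.1375]
scene blue 0.1291 [0.6121 0.2002 0.1262]
scene green 0.1394 [ 0.4939 -0.2413  0.1361]
side red 0.1175 [ 0.6026 -0.0645  0.1149]
side yellow 0.1368 [0.4617 0.0413 0.1348]
side blue 0.1291 [0.6092 0.1971 0.1259]
side green 0.1364 [ 0.4893 -0.2437  0.1339]
```

View pics/side9.png

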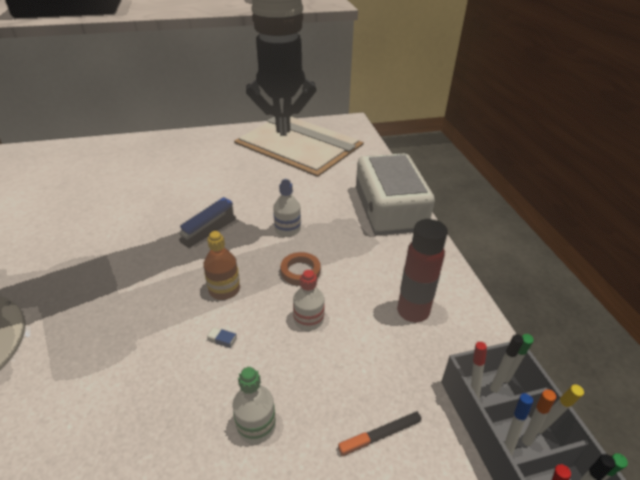

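All three caps are down, green is unchanged, and nothing else has moved. The gripper is clear of everything, so I'm handing the job in.

```bash
python3 -c "
from workcell import bot
print(bot.job_done())"
```

```text
the job is handed in; nothing more can be done
None
```

I pressed the red, yellow and blue caps shut in that order, using the closed fingertips from straight above. The pushes were light, with final readings of about 7 to 8 N, and I handed the job in at about 13 s.

| Cap | Dome top before (wrist camera) | Dome top after | Height if fully shut |
|---|---|---|---|
| Red | 122.7 mm | 115.6 mm | 115 mm |
| Yellow | 142.7 mm | 135.5 mm | 135 mm |
| Blue | 133.5 mm | 125.6 mm | 125 mm |

- **Cap positions:** the drops of 7 to 8 mm fit caps that started slightly pushed down. While pressing, the force was about 2 N per mm of dome squeeze below the shut height, so each cap was on its stop.
- **Scene and side cameras:** they read the tops up to about 6 mm higher than the wrist camera, but with a similar drop. I relied on the wrist camera.
- **Bottles:** the pressed bottles' caps and the green cap show the same position before and after, within about 2 mm. The green cap is still raised, with its height unchanged within 1 mm.
- **Bystanders:** I checked these only by eye. The stapler, tape, eraser, marker and spray can look untouched in the last side picture.
- **Gripper:** it was left about 100 mm above the blue cap, touching nothing.

No check failed.

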